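# Unlock the medicine box and hold the key turned

## Robot

A 6-joint arm with a two-finger parallel gripper is mounted at the origin on a cart in front of the work surface, level with it; the furniture and walls round the work are solid. World frame = base frame: x ahead of the robot, y to its left, z up, the work surface at z = 0. Lengths are in mm, angles in rad, forces in N, time in s.
With the tool pointing down it reaches from about 350 to 725 mm from the base axis. Payload 6 kg.
Tool frame: the origin (TCP) lies at the very end of the fingers, on their centre line; the grasp point (between the pads) lies 19 mm behind it (r.grip_depth is the distance from the TCP to the grasp point, in mm); z points along the fingers, y is the line along which they close (so a half turn about z gives the same grasp; the last joint's range is limited). The gripper opens to 85 mm and grips with 20 to 120 N. Pads are 22 mm wide; open, the fingers measure 114 mm over their backs; the gripper's body (76 mm by 85 mm) begins 54 mm behind the grasp point. The pads swing forward as they close: fully open they stand 13 mm farther back than shut.
Start: joints at [1.594, 0.04, 0.085, 0, -1.615, -0.334], TCP at [183.466, 571.235, 194.361] pointing down, gripper open.
Joint ranges: [-2.56, 2.56], [-1.29, 2.01], [-1.08, 1.49], [-3.29, 1.98], [-2.81, -0.18], [-2.99, 2.99]. Speed limits (rad/s): [2.57, 2.57, 3.01, 3.14, 3.14, 3.14].

## Interface

Orientations are given as a unit quaternion [x, y, z, w].
In Python, from bench import sensors, vision, job, r gives the robot as it stands.
- The arm moves only by the tool jog_arm, never from a script. Its argument "deltas" is a list of rows, each an object with "translation": the shift along the world's x, y, z in units of 1000 mm (1.0 is 1000 mm), a list of three; "yaw": the turn about the world's z in units of 45 degrees (1.0 is 45 degrees); "gripper": the gripper command: -1 is fully open, 1 is shut, values between are in proportion. A call has 1 to 5 rows; each row is the pose to reach, as a shift and turn from the pose commanded when the call began; what a row does not reach only later rows make up. A row lasts 1/12 s, in which the tool goes at most 41.7 mm and 7.16 degrees, less where a joint would pass 70% of its speed; a pose out of reach is approached as far as the arm can. A call with a number of a shift or a turn outside -1 to 1 is refused whole. A call with a gripper value outside its range is refused whole. The fingers move at their own pace and stop on an object; "newtons" is the grip in N (left out, the last holds). Time passes only in rows, so rows that repeat a pose let the fingers close. It gives the time, the measured TCP pose, the force, the opening and the grip force at its end, in the units of the state.
- sensors.state(): the state, without advancing time (a new reading comes with each control period).
- vision.camera(name): name is "side" or "top" or "wrist"; returns the picture (400x640x3 uint8, red, green, blue); there is no depth.
- vision.calibration(name): a dict with "K" (3x3 intrinsics, pixels), "extrinsics" (4x4, takes a point from camera to world coordinates); the wrist camera has in their place "hand_eye" (4x4, takes a point from camera to tool coordinates, whose origin is the TCP and whose axes are the flange's). Camera axes: x right, y down, z forward; pixel columns grow to the right and rows downward; lengths in mm; the calibration is good to about 2 mm. A picture is of the moment at which its call begins: read the wrist's pose just before it. calibration takes no time and is no camera call.
- job.job_done(): hands the job in; it is judged then, once.
The state is a dict: "t": time; "joint_pos": joint angles; "joint_vel": joint speeds; "joint_efforts": joint torques, N m; "tcp_pos": TCP position; "tcp_rot": TCP orientation; "force": force on the tool from outside, world axes, zero at the start; "ft_torque": the same for the moment, N m; "finger_gap": finger opening in mm; "grasp_force": force on a finger pad.
Only numpy, scipy, OpenCV 4.12 (cv2) and the standard library are available. Lean on these libraries where they do the work, as an engineer would, in place of code of your own. Each camera call takes 0.05 s, during which the arm holds its last target. There are 200 camera calls.

## Task

Unlock the grey medicine lock box: take the key with the rectangular head out of the key rest, push it fully home in the key hole on top of the box, and turn it clockwise (seen from above) a quarter turn, as far as it goes, so that the lid comes ajar. The lock springs back, so finish still gripping the key in the fully turned position; do not put it down or let go. Leave the round-headed key in the rest and do not disturb the plaster roll, the dropper bottle and the oximeter.

Things in the scene. Friction and masses are not known exactly. Their poses are not given: they have to be found in the camera images.
- square_key: The right key, upright in either slot of the rest. Black rectangular head 10 mm thick (x), 30 wide (y), 34 high (z), with a small rivet; steel shank below. Origin: centre of the head's underside; z up. The underside rests on the rest's top (or on the lock plate when home), so all 34 mm of head stand free. Grip it across the 10 mm. Same either way round (half turn about z). About 40 g.
- key_tip (a point): Lower end of that key's steel shank, 34 mm below the key's origin, axes as the key. The shank is a round neck 5 mm thick for its upper 10 mm, then a flat blade 5 mm thick (x) and 16 mm wide (y), which bevels to 8 mm wide over its last 7 mm.
- round_key: The wrong key, in the other slot: black round head, a disc 34 mm across and 10 mm thick, blade as the other key's but without the neck, so it cannot turn in this lock. Origin, on the rest's top, and axes as for square_key.
- key_rest: Grey plastic block, 50 (x) x 125 (y) x 45 mm high, fixed to the table, with two slots in its top, 32 mm either side of its centre along y, each 6.8 x 17.8 mm (long side along y), 39 mm deep, holding the keys square with it. Origin: centre of its underside, z up.
- lock_box: Grey steel lock box fixed to the table: 170 mm deep (x), 180 wide (y), 80 high; its front strip, 60 mm deep, carries the lock plate, and the lid lies behind it. Origin: on the table right below the key hole, 30 mm behind the front face; x to the back of the box, y to its left, z up.
- key_hole (a point): Centre of the key hole, at the top face (88 mm above the table) of a steel lock plate, 40 (x) x 50 (y) x 8 mm, on the box's front strip. Axes as the box. The fixed slot is 6.5 mm (x) x 17.5 mm (y), mouth chamfered 1.5 mm. The key goes straight down, blade width along y. Home: head's underside on the plate, 34 mm of shank inside.
- lock_pins (a point): Inside the lock, on the key hole's axis, 20 mm below its mouth. Here two stiff spring pins press on the blade's bevel, one when about 18 mm and one when about 25 mm of shank are in; each gives way to a downward push of some 4 to 12 N, and turning the key a few degrees to and fro eases it.
- cylinder (a joint): Turn of the lock cylinder in rad: 0 at rest, growing clockwise seen from above, stop at 1.5. It follows the key after about 0.1 rad of play and springs back to 0, with about 0.08 N m at the stop. The key can turn only when within 2 mm of home (before that the fixed slot holds the blade).
- lid (a joint): Opening of the lid, hinged along the box's far edge: 0 shut, 0.16 rad (front edge about 17 mm up) with the cylinder at its stop. It rises evenly with the cylinder, driven by it, and falls shut when the key springs back.
- plaster_roll: Bystander: the roll of fixing plaster nearest the robot, between rest and box, 45 mm across, 30 mm high. Origin at the centre of its underside.
- small_bottle_f2: Bystander: the brown dropper bottle behind the key rest, 33 mm across, 102 mm high. Origin at the centre of its underside.
- oximeter: Bystander: small finger oximeter, 33 x 58 x 30 mm. Origin at the centre of its underside.
Not all that is in view belongs to the job. What is shaped like the square_key but pink is not meant.

How it is judged (in metres and radians):
On the way, in this order (a step that is already met when the one before it is completed fails the run):
1. the rectangular-headed key is drawn out of the rest, in the fingers (z of square_key in the frame of key_rest above 0.082 m and contact force between the fingers and square_key above 1 N), for 0.1 s.
2. the key is fully home in the key hole, not yet turned (z of square_key in the frame of key_hole below 0.003 m and horizontal distance between square_key and key_hole below 0.004 m and angle between square_key's own z axis and vertical below 0.15 rad and value of joint cylinder below 0.3 rad), for 0.1 s.
At the end, for the whole second after the job is handed in: The rectangular-headed key is home in the key hole (within 4 mm in height and centring, upright within 0.15 rad), the cylinder rests past 1.35 rad (stop 1.5), the lid is over 0.1 rad ajar, the fingers still grip the key, and the round-headed key is in the rest (value of joint cylinder above 1.35 rad and value of joint lid above 0.1 rad and z of square_key in the frame of key_hole below 0.004 m and horizontal distance between square_key and key_hole below 0.004 m and angle between square_key's own z axis and vertical below 0.15 rad and contact force between the fingers and square_key above 1 N and velocity of joint cylinder below 0.1 rad/s and z of round_key in the frame of key_rest below 0.055 m); the arm keeps its last pose, push and grip.
It fails at once if the round-headed key is pulled from the rest (distance of round_key from where it was at the start of the episode above 0.015 m).
It fails at once if the plaster roll, dropper bottle or oximeter is disturbed (distance of any of plaster_roll, small_bottle_f2, oximeter from where it was at the start of the episode above 0.02 m).
It also fails if it takes over 48 s, if anything falls off the work surface, if the arm or the gripper's body presses on something with over 40 N, if the wrist force passes 120 N, or if a joint passes its speed limit or range.

## Working session

There is one attempt and no reset: what is moved stays moved. The work goes in short steps, Python scripts to look and compute and a tool call to move; the robot and the scene stay as the last step left them, time stands still between calls to the robot, and variables do not carry over. Pictures are saved under pics/ and viewed, at most 10 in all, crops included, and the job is handed in when it is done.

Besides the shell and the picture viewer there is one more tool, called after "Request:" as name([rows], argument=value, ...), one row to a line, values as JSON. jog_arm: Moves the arm, as the interface text tells. Shifts and turns lie within -1 to 1; 1 stands for 1000 mm of shift or 45 degrees of turn. Its arguments: {"type":"object","properties":{"deltas":{"type":"array","items":{"type":"object","properties":{"translation":{"type":"array","items":{"type":"number"}},"yaw":{"type":"number"},"gripper":{"type":"number"}}}},"newtons":{"type":"number"}},"required":["deltas"]}

```bash
mkdir -p pics
cat > h.py <<'E'
import numpy as np, cv2
from bench import sensors, vision, job, r
from scipy.spatial.transform import Rotation as R
def cam(name):
    s=sensors.state(); im=vision.camera(name); c=vision.calibration(name)
    K=np.array(c["K"])
    if name=="wrist":
        T=np.eye(4);T[:3,:3]=R.from_quat(s["tcp_rot"]).as_matrix();T[:3,3]=s["tcp_pos"]
        E=T@np.array(c["hand_eye"])
    else: E=np.array(c["extrinsics"])
    return im,K,E
def ray(K,E,u,v):
    d=E[:3,:3]@np.linalg.solve(K,[u,v,1.]); return E[:3,3],d/np.linalg.norm(d)
def onz(K,E,u,v,z):
    o,d=ray(K,E,u,v); return o+d*(z-o[2])/d[2]
def proj(K,E,p):
    q=np.linalg.inv(E)@np.append(p,1); q=K@q[:3]; return q[:2]/q[2]
E
python3 - <<'E'
from h import *
for n in ["side","top","wrist"]:
    im,K,E_=cam(n); cv2.imwrite(f"pics/{n}0.png",im[:,:,::-1]); np.savez(f"pics/{n}0.npz",im=im,K=K,E=E_)
    print(n,E_.round(2).tolist(),K[0,0])
print(sensors.state())
E
```

```text
side [[1.0, -0.03, 0.02, 563.57], [-0.03, -0.45, 0.89, -840.47], [-0.02, -0.89, -0.45, 477.99], [0.0, 0.0, 0.0, 1.0]] 378.38045567569407
top [[-0.01, -1.0, 0.09, 505.67], [-1.0, 0.01, 0.02, -101.43], [-0.02, -0.09, -1.0, 1033.82], [0.0, 0.0, 0.0, 1.0]] 425.71672879960414
wrist [[-0.31, -0.91, -0.29, 255.89], [-0.95, 0.29, 0.09, 546.94], [0.0, 0.3, -0.95, 373.0], [0.0, 0.0, 0.0, 1.0]] 310.1904136951529
{'t': 0.15, 'joint_pos': array([ 1.59371293e+00,  4.06907807e-02,  8.40319113e-02, -2.75418368e-04,
       -1.61548410e+00, -3.33724995e-01]), 'joint_vel': array([-0.00059694, -0.00295142,  0.00272709, -0.0005727 ,  0.00087102,
        0.00182036]), 'joint_efforts': array([-1.73868470e-03, -3.68616593e+01,  3.47694790e+01,  6.93616346e+00,
       -4.32946646e-03,  3.78543064e-06]), 'tcp_pos': array([183.35862797, 570.98709578, 193.60609224]), 'tcp_rot': array([ 9.87949755e-01, -1.54773416e-01, -1.59621462e-05,  6.87048550e-04]), 'force': array([0.31392643, 0.88572928, 0.28007805]), 'ft_torque': array([-0.03451354,  0.05328293, -0.024414  ]), 'grasp_force': 0.0, 'finger_gap': 85.33111699093303}
```

View pics/top0.png

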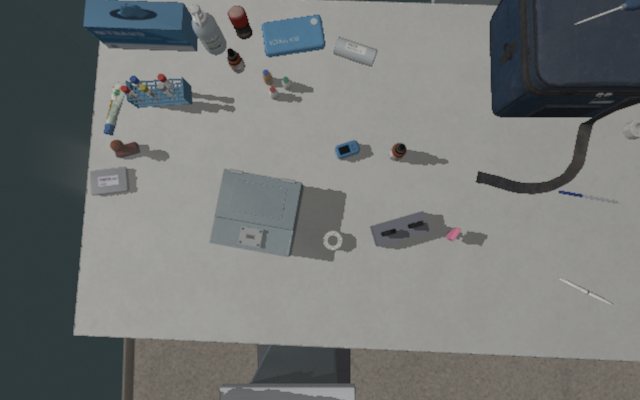

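View pics/side0.png

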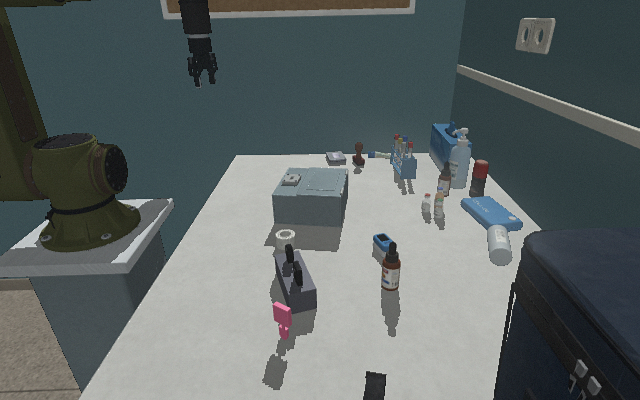

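The top view shows the box at (255,212) with its lock plate at (250,237). The rest is at (400,229) with keys at (388,233) and (416,225), and the pink decoy is at (455,234). In the side view the two key heads are at about (290,255) and (297,273). I'll work out rough positions and look closer.

Run:
```python
from h import *
d=np.load("pics/top0.npz");K,E_,im=d["K"],d["E"],d["im"]
for n,u,v,z in [("hole",250,237,88),("k1",388,233,70),("k2",416,225,70),("rest",401,230,45),("plaster",333,240,30),("bottle",399,151,90)]:
    print(n,onz(K,E_,u,v,z).round(0))
a=cv2.resize(im[200:260,360:480],None,fx=6,fy=6,interpolation=cv2.INTER_CUBIC)
s=np.load("pics/side0.npz")["im"]; b=cv2.resize(s[225:315,240:340],None,fx=2.6,fy=2.6,interpolation=cv2.INTER_CUBIC)
o=np.zeros((600,720,3),np.uint8);o[:360]=a;o[360:594,:260]=b;cv2.imwrite("pics/c1.png",o[:,:,::-1])
```

```text
hole [501.  75.  88.]
k1 [ 508. -233.   70.]
k2 [ 526. -296.   70.]
rest [ 515. -267.   45.]
plaster [ 493. -109.   30.]
bottle [ 691. -258.   90.]
```

View pics/c1.png

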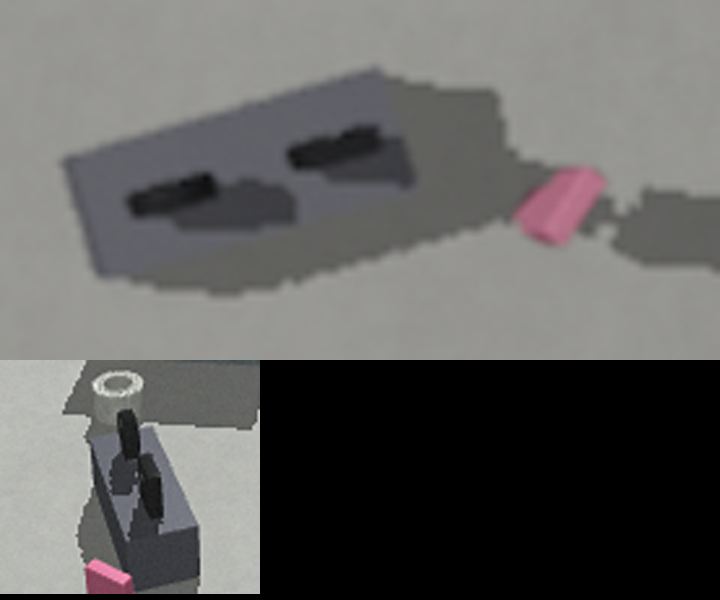

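Key k2, at about (526,-296), casts a square shadow, while k1's is round. So the square key is the slot nearest the pink decoy. I'll travel via the lock for a close look.

Request:
jog_arm([
  {"translation": [0.11, -0.17, 0], "yaw": -0.75, "gripper": -1},
  {"translation": [0.11, -0.17, 0], "yaw": -0.75, "gripper": -1},
  {"translation": [0.11, -0.17, 0], "yaw": -0.75, "gripper": -1},
  {"translation": [0.11, -0.17, 0], "yaw": -0.75, "gripper": -1},
  {"translation": [0.11, -0.17, 0], "yaw": -0.75, "gripper": -1},
])

```text
t: 0.57
tcp_pos: [294.2, 399.1, 194.3]
tcp_rot: [0.899, -0.438, 0.0, 0.0]
force: [0.3, 0.3, 0.3]
finger_gap: 85.6
grasp_force: 0.0
```

Request:
jog_arm([
  {"translation": [0.11, -0.17, 0], "yaw": -0.75, "gripper": -1},
  {"translation": [0.11, -0.17, 0], "yaw": -0.75, "gripper": -1},
  {"translation": [0.11, -0.17, 0], "yaw": -0.75, "gripper": -1},
  {"translation": [0.11, -0.17, 0], "yaw": -0.75, "gripper": -1},
  {"translation": [0.11, -0.17, 0], "yaw": -0.75, "gripper": -1},
])

```text
t: 0.98
tcp_pos: [404.1, 229.0, 194.5]
tcp_rot: [0.733, -0.68, -0.0, -0.0]
force: [0.1, 1.2, -0.4]
finger_gap: 85.4
grasp_force: 0.0
```

Request:
jog_arm([
  {"translation": [0.097, -0.156, 0], "yaw": -0.28, "gripper": -1},
  {"translation": [0.097, -0.156, 0], "yaw": -0.28, "gripper": -1},
  {"translation": [0.097, -0.156, 0], "yaw": -0.28, "gripper": -1},
  {"translation": [0.097, -0.156, 0], "yaw": -0.28, "gripper": -1},
  {"translation": [0.097, -0.156, 0], "yaw": -0.28, "gripper": -1},
])

```text
t: 1.4
tcp_pos: [501.7, 71.4, 193.9]
tcp_rot: [-0.655, 0.755, -0.0, -0.001]
force: [0.0, 1.2, -0.2]
finger_gap: 85.5
grasp_force: 0.0
```

Run:
```python
from h import *
im,K,E_=cam("wrist"); cv2.imwrite("pics/w1.png",im[:,:,::-1]); np.savez("pics/w1.npz",im=im,K=K,E=E_)
s=sensors.state();print(s["t"],s["tcp_pos"],s["joint_pos"])
```

```text
1.45 [501.99697177  70.74838916 193.66169152] [ 5.38735658e-01 -2.07928636e-01 -1.49845227e-01  8.42644634e-04
 -1.63074850e+00 -6.81131304e-01]
```

View pics/w1.png

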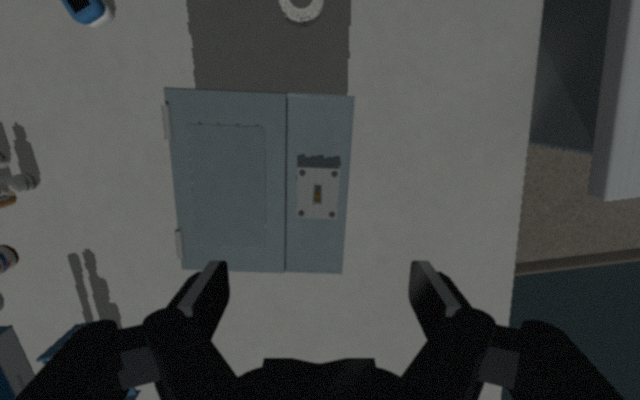

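The wrist view shows the lock plate around (318,193), with the brown key hole at (318,194) and the front edge on the right. Next I'll measure the plate and the hole.

Run:
```python
from h import *
d=np.load("pics/w1.npz");K,E_,im=d["K"],d["E"],d["im"]
hsv=cv2.cvtColor(im,cv2.COLOR_RGB2HSV)
print(im[194,318],im[180,310],im[194,308],im[194,250],im[300,380], hsv[194,318])
sub=im[180:210,305:332].astype(int)
m=((sub[:,:,0]-sub[:,:,2])>8).astype(np.uint8)
for r_ in m: print(''.join('.#'[v] for v in r_))
ys,xs=np.nonzero(m); u,v=xs.mean()+305,ys.mean()+180
print(u,v,onz(K,E_,u,v,88))
# box top contour
b=((hsv[:,:,0]>85)&(hsv[:,:,0]<110)&(hsv[:,:,1]>25)).astype(np.uint8)*255; b[:80]=0;b[290:]=0;b[:,:150]=0;b[:,370:]=0
b=cv2.morphologyEx(b,cv2.MORPH_CLOSE,np.ones((9,9)))
c=max(cv2.findContours(b,0,2)[0],key=cv2.contourArea); q=cv2.approxPolyDP(c,8,True)[:,0]
for p in q: print(p,onz(K,E_,*p,80).round(1))
g=(im.astype(int).max(2)-im.astype(int).min(2)<10)&(im[:,:,0]>110); g=g.astype(np.uint8)*255; g[:150]=0;g[230:]=0;g[:,:285]=0;g[:,345:]=0
c=max(cv2.findContours(g,0,2)[0],key=cv2.contourArea); print(cv2.minAreaRect(c))
W=[onz(K,E_,*p,88)[:2] for p in cv2.boxPoints(cv2.minAreaRect(c))]; print(np.round(W,1), cv2.minAreaRect(np.array([onz(K,E_,*p,88)[:2] for p in c[:,0]],np.float32)))
```

```text
[51 44 22] [87 93 92] [83 87 88] [68 77 78] [105 106 100] [ 23 145  51]
...........................
...........................
...........................
...........................
...........................
...........................
...........................
...........................
...........................
...........................
...........................
...........................
..........#.###............
.........#######...........
.........#######...........
.........#######...........
.........#######...........
.........#######...........
.........#######...........
.........#######...........
..........#####............
...........................
...........................
...........................
...........................
...........................
...........................
...........................
...........................
...........................
317.01724137931035 196.0689655172414 [503.27636585  75.17280887  88.        ]
[166  88] [622.2 -40.1  80. ]
[182 263] [655.2 130.1  80. ]
[196 269] [642.4 139.1  80. ]
[182 289] [663.8 160.7  80. ]
[227 288] [615.1 166.4  80. ]
[228 270] [609.  145.1  80. ]
[339 272] [492.4 164.   80. ]
[353  98] [458.8  -8.4  80. ]Traceback (most recent call last):
  File "<stdin>", line 16, in <module>
ValueError: max() iterable argument is empty
```

Run:
```python
from h import *
d=np.load("pics/w1.npz");K,E_,im=d["K"],d["E"],d["im"]
g=cv2.cvtColor(im,cv2.COLOR_RGB2GRAY)
m=np.zeros_like(g); m[178:212,305:332]=(g[178:212,305:332]<65)*255
n,l,st,ce=cv2.connectedComponentsWithStats(m); print(st[1:],ce[1:])
i=1+st[1:,4].argmax(); ys,xs=np.nonzero(l==i); P=np.array([onz(K,E_,x,y,88)[:2] for x,y in zip(xs,ys)],np.float32)
print("hole",P.mean(0),cv2.minAreaRect(P), onz(K,E_,*ce[i],88))
# plate
m=((g[160:226,288:348]>82)*255).astype(np.uint8); m=cv2.morphologyEx(m,3,np.ones((11,11)))
c=max(cv2.findContours(m,0,1)[0],key=cv2.contourArea)[:,0]+[288,160]
print("plate",cv2.boundingRect(c),cv2.minAreaRect(np.array([onz(K,E_,*p,88)[:2] for p in c],np.float32)))
# box front edge line fit: pixels of strong gradient
e=cv2.Canny(g,30,80)
for x0,x1,y0,y1 in [(335,360,110,265),(278,294,110,265)]:
    ys,xs=np.nonzero(e[y0:y1,x0:x1]); W=np.array([onz(K,E_,x+x0,y+y0,80)[:2] for x,y in zip(xs,ys)],np.float32)
    vx,vy,a,b=cv2.fitLine(W,cv2.DIST_HUBER,0,.01,.01).ravel(); print(len(W),np.degrees(np.arctan2(vy,vx)),a,b)
cv2.imwrite("pics/c2.png",cv2.resize(im[150:240,270:370],None,fx=6,fy=6)[:,:,::-1])
```

```text
[[313 185   8  18 125]] [[317.008 193.744]]
hole [502.96133  72.91223] ((503.4346923828125, 72.64817810058594), (16.839155197143555, 6.727395057678223), 81.9919662475586) [502.95689285  72.88636852  88.        ]
plate (288, 160, 60, 66) ((502.5147705078125, 72.76255798339844), (64.30602264404297, 58.1728401184082), 81.93753051757812)
186 79.68027 476.47705 93.250435
310 79.13247 530.82245 53.252792
```

View pics/c2.png

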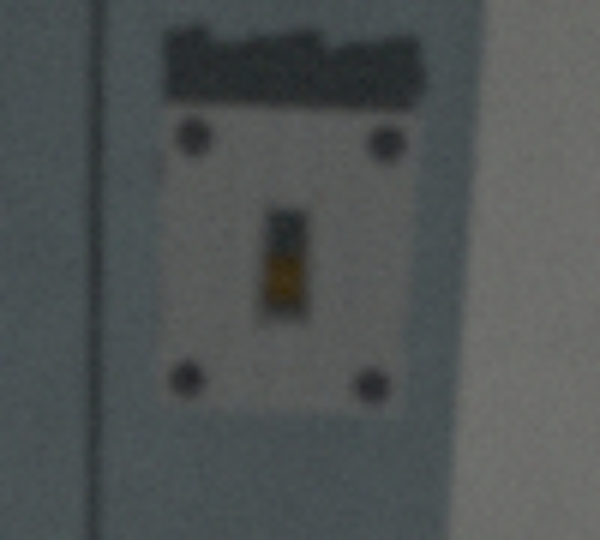

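The hole is centred at about (503,73) with the slot along 79.4°, so the box yaw is about -10.5°. Now to the key.

Request:
jog_arm([
  {"translation": [0.013, -0.186, 0], "yaw": 0.27, "gripper": -1},
  {"translation": [0.013, -0.186, 0], "yaw": 0.27, "gripper": -1},
  {"translation": [0.013, -0.186, 0], "yaw": 0.27, "gripper": -1},
  {"translation": [0.013, -0.186, 0], "yaw": 0.27, "gripper": -1},
  {"translation": [0.013, -0.186, 0], "yaw": 0.27, "gripper": -1},
])

```text
t: 1.87
tcp_pos: [513.0, -113.9, 194.2]
tcp_rot: [0.732, -0.681, -0.0, 0.0]
force: [0.4, 1.2, 0.5]
finger_gap: 85.1
grasp_force: 0.0
```

Request:
jog_arm([
  {"translation": [0.013, -0.185, 0], "yaw": 0.26, "gripper": -1},
  {"translation": [0.013, -0.185, 0], "yaw": 0.26, "gripper": -1},
  {"translation": [0.013, -0.185, 0], "yaw": 0.26, "gripper": -1},
  {"translation": [0.013, -0.185, 0], "yaw": 0.26, "gripper": -1},
  {"translation": [0.013, -0.185, 0], "yaw": 0.26, "gripper": -1},
])

```text
t: 2.28
tcp_pos: [525.7, -299.1, 193.5]
tcp_rot: [0.798, -0.603, -0.001, 0.001]
force: [0.1, 0.6, 0.1]
finger_gap: 85.1
grasp_force: 0.0
```

Request:
jog_arm([
  {"translation": [0, 0, 0], "yaw": 0, "gripper": -1},
  {"translation": [0, 0, 0], "yaw": 0, "gripper": -1},
  {"translation": [0, 0, 0], "yaw": 0, "gripper": -1},
])

```text
t: 2.53
tcp_pos: [526.4, -295.4, 194.0]
tcp_rot: [0.798, -0.602, -0.0, 0.0]
force: [-0.7, 0.0, 1.1]
finger_gap: 85.5
grasp_force: 0.0
```

Run:
```python
from h import *
im,K,E_=cam("wrist"); cv2.imwrite("pics/w2.png",im[:,:,::-1]); np.savez("pics/w2.npz",im=im,K=K,E=E_)
s=sensors.state();print(s["t"],s["tcp_pos"],s["joint_pos"],s["joint_vel"])
```

```text
2.5833 [ 526.56317299 -294.96130083  194.30232652] [-1.79083113e-01  4.97832182e-02  9.46368507e-02 -1.33649044e-04
 -1.61581655e+00  4.58112288e-01] [ 0.01352421 -0.01045148 -0.00277792  0.00246927 -0.00068016  0.00393483]
```

View pics/w2.png

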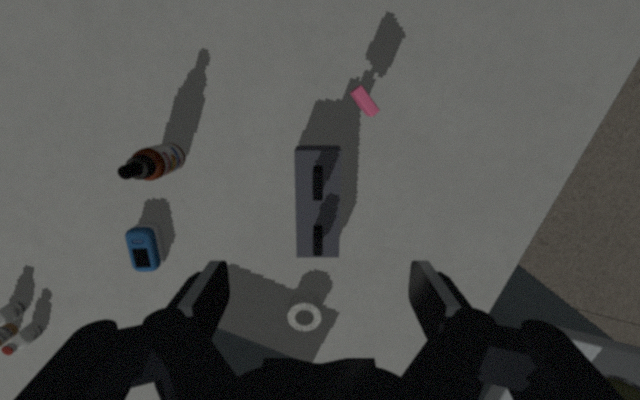

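The rest appears around (318,200), with the far key at (318,183) and the near key at (318,240).

Run:
```python
from h import *
d=np.load("pics/w2.npz");K,E_,im=d["K"],d["E"],d["im"]
g=cv2.cvtColor(im,cv2.COLOR_RGB2GRAY)
print(g[150:262:4,318]); print(g[183,290:346])
m=np.zeros_like(g); m[148:258,300:336]=(g[148:258,300:336]<25)*255
n,l,st,ce=cv2.connectedComponentsWithStats(m)
for i in range(1,n):
    if st[i,4]<60: continue
    ys,xs=np.nonzero(l==i); ctr=cv2.minAreaRect(np.c_[xs,ys].astype(np.float32))
    print(st[i],ce[i],ctr,onz(K,E_,*ce[i],62),onz(K,E_,*ce[i],79))
# rest top outline yaw: left and right edges of the top
e=cv2.Canny(g,20,60)
for x0,x1 in [(288,303),(332,348)]:
    ys,xs=np.nonzero(e[160:250,x0:x1]); W=np.array([onz(K,E_,x+x0,y+160,45)[:2] for x,y in zip(xs,ys)],np.float32)
    if len(W)>20:
        vx,vy,a,b=cv2.fitLine(W,cv2.DIST_HUBER,0,.01,.01).ravel(); print(len(W),np.degrees(np.arctan2(vy,vx))%180,a,b)
cv2.imwrite("pics/c3.png",cv2.resize(im[135:270,270:370],None,fx=4,fy=4,interpolation=2)[:,:,::-1])
```

```text
[ 45  57  43  39  11  10  10   1  10  15  23  10   3  60  61  61  49  32
  33   0   2  16   6  22  16  23  12 100]
[106 109 108 104  94  75  65  59  62  62  60  60  61  58  62  60  59  56
  61  64  55  57  46  30  18  10  25  18  11   9   9  22  18  35  36  48
  58  58  63  61  60  63  64  62  58  60  57  60  63  62  61  62  63  59
  64  60]
[313 165  11  35 301] [317.65448505 181.59468439] ((318.0, 182.0), (34.0, 10.0), 90.0) [ 527.63661639 -298.84102179   62.        ] [ 528.68025655 -302.7424086    79.        ]
[314 224  10  31 238] [317.69747899 238.65966387] ((318.5, 239.0), (30.0, 9.0), 90.0) [ 510.11529676 -237.45252338   62.        ] [ 512.11526123 -244.70453186   79.        ]
90 106.04715 543.3688 -262.18082
94 110.24501 496.66156 -269.69604
```

View pics/c3.png

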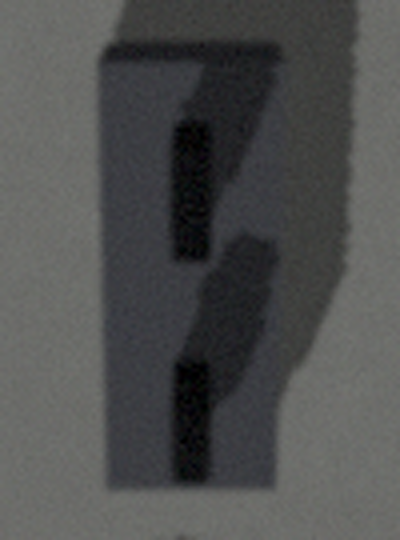

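Run:
```python
from h import *
d=np.load("pics/w2.npz");K,E_=d["K"],d["E"]
t=np.radians(105.95); y=np.array([np.cos(t),np.sin(t)])
a=onz(K,E_,318,199.7,79)[:2]; b=onz(K,E_,318,164.7,45)[:2]
print(a,b,a-15*y,b+15*y)
a=onz(K,E_,318.5,254.5,62)[:2]; print(a-17*y, a-17*y-64*y)
# rest near/far edges top z=45 rows
for v in (150,256.5): print(onz(K,E_,318,v,45)[:2])
```

```text
[ 523.31617001 -285.14686575] [ 531.29926026 -312.8221819 ] [ 527.43814589 -299.56939378] [ 527.17728438 -298.39965387]
[ 508.69853415 -235.66390498] [ 526.28563124 -297.20002458]
[ 535.57337116 -327.81982984]
[ 501.54662313 -208.42162066]
```

Request:
jog_arm([
  {"translation": [0.001, -0.003, -0.12], "yaw": 0, "gripper": -1},
  {"translation": [0.001, -0.003, -0.12], "yaw": 0, "gripper": -1},
  {"translation": [0.001, -0.003, -0.12], "yaw": 0, "gripper": -1},
  {"translation": [0.001, -0.003, -0.145], "yaw": 0, "gripper": -1},
  {"translation": [0.001, -0.003, -0.145], "yaw": 0, "gripper": -1},
])

```text
t: 3.0
tcp_pos: [524.2, -295.7, 42.6]
tcp_rot: [0.799, -0.602, -0.005, 0.001]
force: [-0.1, -0.5, -0.4]
finger_gap: 85.6
grasp_force: 0.0
```

Request:
jog_arm([
  {"translation": [0, 0, 0], "yaw": 0, "gripper": 1},
  {"translation": [0, 0, 0], "yaw": 0, "gripper": 1},
  {"translation": [0, 0, 0], "yaw": 0, "gripper": 1},
  {"translation": [0, 0, 0], "yaw": 0, "gripper": 1},
  {"translation": [0, 0, 0], "yaw": 0, "gripper": 1},
], newtons=80)

```text
t: 3.42
tcp_pos: [528.4, -298.9, 51.2]
tcp_rot: [0.798, -0.602, 0.001, -0.0]
force: [-0.7, -0.8, -0.4]
finger_gap: 25.5
grasp_force: 0.0
```

Request:
jog_arm([
  {"translation": [0, 0, 0], "yaw": 0, "gripper": 1},
  {"translation": [0, 0, 0], "yaw": 0, "gripper": 1},
  {"translation": [0, 0, 0], "yaw": 0, "gripper": 1},
  {"translation": [0, 0, 0], "yaw": 0, "gripper": 1},
  {"translation": [0, 0, 0], "yaw": 0, "gripper": 1},
])

```text
t: 3.83
tcp_pos: [527.4, -298.8, 49.3]
tcp_rot: [0.798, -0.602, -0.0, 0.0]
force: [-0.3, -0.9, -0.2]
finger_gap: -0.2
grasp_force: 0.0
```

The fingers closed to zero without catching the key, so I need to look at why.

Run:
```python
from h import *
im,K,E_=cam("wrist"); np.savez("pics/w3.npz",im=im,K=K,E=E_)
s,Ks,Es=cam("side"); np.savez("pics/s3.npz",im=s,K=Ks,E=Es)
t,Kt,Et=cam("top")
o=np.zeros((600,800,3),np.uint8)
o[:400,:500]=im[:,70:570]
o[:300,500:800]=cv2.resize(s[210:310,240:340],None,fx=3,fy=3,interpolation=2)
o[400:600,:400]=cv2.resize(t[200:260,350:470],(400,200),interpolation=2)
cv2.imwrite("pics/c4.png",cv2.convertScaleAbs(o,alpha=1.8)[:,:,::-1])
print(sensors.state()["tcp_pos"], proj(Ks,Es,[527.3,-299,49]))
```

```text
[ 527.42178164 -298.80264211   49.28599046] [297.45565839 279.25612287]
```

View pics/c4.png

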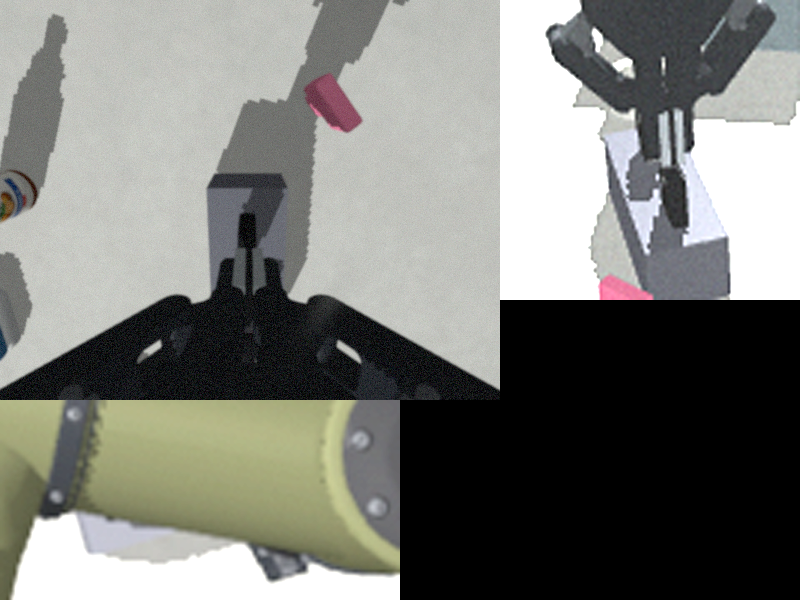

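The fingers shut beside or above the head: in the side view their tips end at about (297,265), while the key stays upright at (298,275). I'll triangulate the tips.

Run:
```python
from h import *
w=np.load("pics/w3.npz");s=np.load("pics/s3.npz")
T=np.array(sensors.state()["tcp_pos"])
print("tcp in wrist",proj(w["K"],w["E"],T),"side",proj(s["K"],s["E"],T))
for dz in (0,15,30,34): print(dz,"key c: wrist",proj(w["K"],w["E"],[527.3,-299,45+dz]).round(1),"side",proj(s["K"],s["E"],[527.3,-299,45+dz]).round(1))
o1,d1=ray(s["K"],s["E"],297.5,265); o2,d2=ray(w["K"],w["E"],320,248)
A=np.c_[d1,-d2]; x=np.linalg.lstsq(A,o2-o1,rcond=None)[0]; print(o1+d1*x[0],o2+d2*x[1])
print(vision.calibration("wrist")["hand_eye"])
```

```text
tcp in wrist [317.24462343 236.0629005 ] side [297.51904041 279.05545045]
0 key c: wrist [317.5 233.2] side [297.6 281. ]
15 key c: wrist [317.4 243. ] side [297.1 274.3]
30 key c: wrist [317.3 254.5] side [296.7 267.4]
34 key c: wrist [317.3 257.9] side [296.6 265.6]
[ 529.55519305 -308.98960004   87.45864468] [ 528.65827769 -308.94217914   87.60131012]
[[ 1.42122687e-04 -9.53613716e-01 -3.01032989e-01  7.75571733e+01]
 [ 9.99999196e-01  5.14828774e-04 -1.15876073e-03  1.09026936e+00]
 [ 1.25999057e-03 -3.01032583e-01  9.53613022e-01 -1.79545852e+02]
 [ 0.00000000e+00  0.00000000e+00  0.00000000e+00  1.00000000e+00]]
```

Run:
```python
from h import *
w=np.load("pics/w3.npz");K=w["K"];H=np.array(vision.calibration("wrist")["hand_eye"])
for n,p in [("shut tip",(11,0,0)),("shut tip -38",(11,0,-38)),("open",(11,42.5,-13)),("open-38",(11,42.5,-51)),("openL",(11,-42.5,-13))]: print(n,proj(K,H,p).round(1))
o,d=ray(K,H,228,262); t=(-42.5-o[1])/d[1]; print(o+d*t); 
o,d=ray(K,H,412,262); t=(42.5-o[1])/d[1]; print(o+d*t)
```

```text
shut tip [317.2 219.6]
shut tip -38 [316.8 246.1]
open [390.8 227.5]
open-38 [409.1 258.3]
openL [243.4 227.4]
[  6.45772343 -42.5        -46.20110105]
[ 11.50267122  42.5        -55.53769467]
```

Both cameras agree that the real fingertips end about 38 mm above the reported TCP, so the fingers shut just above the head. I'll open, go lower watching the force, and close again.

Request:
jog_arm([
  {"translation": [0, 0, 0], "yaw": 0, "gripper": -0.2},
  {"translation": [0, 0, 0], "yaw": 0, "gripper": -0.2},
  {"translation": [0, 0, 0], "yaw": 0, "gripper": -0.2},
  {"translation": [0, 0, 0], "yaw": 0, "gripper": -0.2},
  {"translation": [0, 0, 0], "yaw": 0, "gripper": -0.2},
])

```text
t: 4.4
tcp_pos: [527.5, -298.8, 49.4]
tcp_rot: [0.798, -0.602, -0.0, 0.0]
force: [-0.2, 0.3, -0.1]
finger_gap: 51.1
grasp_force: 0.0
```

Request:
jog_arm([
  {"translation": [0, 0, -0.012], "yaw": 0, "gripper": -0.2},
  {"translation": [0, 0, -0.022], "yaw": 0, "gripper": -0.2},
  {"translation": [0, 0, -0.028], "yaw": 0, "gripper": -0.2},
  {"translation": [0, 0, -0.031], "yaw": 0, "gripper": -0.2},
  {"translation": [0, 0, -0.031], "yaw": 0, "gripper": -0.2},
])

```text
t: 4.82
tcp_pos: [526.6, -298.5, 16.7]
tcp_rot: [0.798, -0.602, -0.001, 0.0]
force: [0.6, -0.5, 0.2]
finger_gap: 51.3
grasp_force: 0.0
```

Run:
```python
from h import *
im,K,E_=cam("wrist"); np.savez("pics/w4.npz",im=im,K=K,E=E_)
s,Ks,Es=cam("side")
o=np.zeros((600,800,3),np.uint8)
o[:400,:500]=im[:,70:570]
o[:300,500:800]=cv2.resize(s[210:310,240:340],None,fx=3,fy=3,interpolation=2)
cv2.imwrite("pics/c5.png",cv2.convertScaleAbs(o,alpha=1.8)[:,:,::-1])
s=sensors.state();print(s["tcp_pos"],s["force"],s["finger_gap"],r.grip_depth)
```

```text
[ 527.45583215 -298.88000615   18.33180782] [-0.10917387 -1.06568899  0.67078571] 51.4147911134391 18.700000000000003
```

View pics/c5.png

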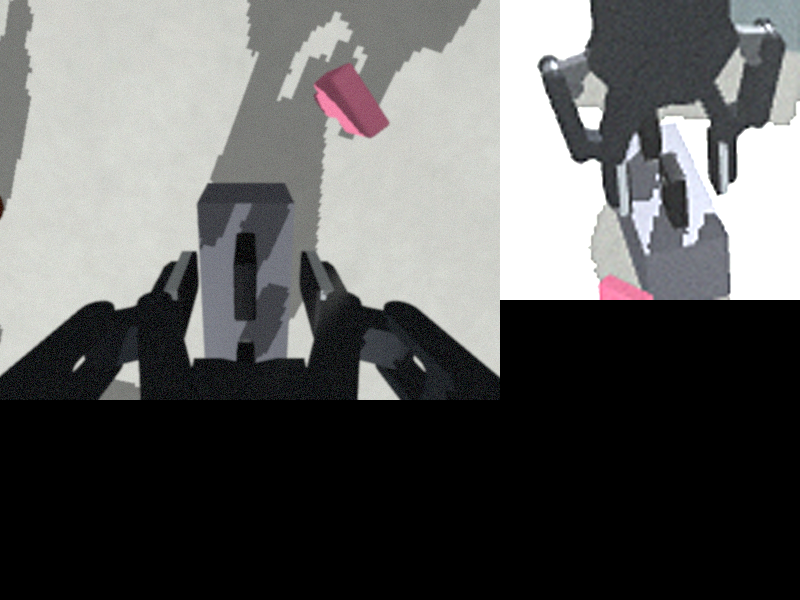

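The open fingers now straddle the head (pads at columns 190 and 310, key at 245 in the crop). Closing.

Request:
jog_arm([
  {"translation": [0, 0, -0.003], "yaw": 0, "gripper": 1},
  {"translation": [0, 0, -0.003], "yaw": 0, "gripper": 1},
  {"translation": [0, 0, -0.003], "yaw": 0, "gripper": 1},
  {"translation": [0, 0, -0.003], "yaw": 0, "gripper": 1},
  {"translation": [0, 0, -0.003], "yaw": 0, "gripper": 1},
], newtons=80)

```text
t: 5.33
tcp_pos: [527.7, -298.8, 15.7]
tcp_rot: [0.798, -0.602, 0.0, -0.0]
force: [1.5, 0.6, 1.8]
finger_gap: 8.5
grasp_force: 78.1
```

Request:
jog_arm([
  {"translation": [0, 0, 0], "yaw": 0, "gripper": 1},
  {"translation": [0, 0, 0], "yaw": 0, "gripper": 1},
  {"translation": [0, 0, 0], "yaw": 0, "gripper": 1},
])

```text
t: 5.58
tcp_pos: [527.7, -298.8, 15.7]
tcp_rot: [0.798, -0.602, 0.0, -0.0]
force: [1.0, 1.0, 1.8]
finger_gap: 8.4
grasp_force: 78.2
```

Request:
jog_arm([
  {"translation": [0, 0, 0.01], "yaw": 0, "gripper": 1},
  {"translation": [0, 0, 0.03], "yaw": 0, "gripper": 1},
  {"translation": [0, 0, 0.06], "yaw": 0, "gripper": 1},
  {"translation": [0, 0, 0.095], "yaw": 0, "gripper": 1},
  {"translation": [0, 0, 0.115], "yaw": 0, "gripper": 1},
])

```text
t: 6.0
tcp_pos: [528.0, -299.6, 135.2]
tcp_rot: [0.798, -0.602, 0.002, 0.0]
force: [0.2, -0.4, 0.4]
finger_gap: 8.7
grasp_force: 79.6
```

Request:
jog_arm([
  {"translation": [0, 0, 0], "yaw": 0, "gripper": 1},
  {"translation": [0, 0, 0], "yaw": 0, "gripper": 1},
  {"translation": [0, 0, 0], "yaw": 0, "gripper": 1},
])

```text
t: 6.25
tcp_pos: [527.0, -298.4, 129.6]
tcp_rot: [0.798, -0.602, -0.001, 0.0]
force: [-0.4, -0.2, -0.7]
finger_gap: 8.5
grasp_force: 79.6
```

Request:
jog_arm([
  {"translation": [-0.013, 0.19, 0], "yaw": -0.3, "gripper": 1},
  {"translation": [-0.013, 0.19, 0], "yaw": -0.3, "gripper": 1},
  {"translation": [-0.013, 0.19, 0], "yaw": -0.3, "gripper": 1},
  {"translation": [-0.013, 0.19, 0], "yaw": -0.3, "gripper": 1},
  {"translation": [-0.013, 0.19, 0], "yaw": -0.3, "gripper": 1},
])

```text
t: 6.67
tcp_pos: [513.1, -106.2, 128.8]
tcp_rot: [0.722, -0.692, -0.001, 0.001]
force: [0.3, -0.9, -0.8]
finger_gap: 8.4
grasp_force: 79.6
```

Request:
jog_arm([
  {"translation": [-0.011, 0.182, 0], "yaw": -0.288, "gripper": 1},
  {"translation": [-0.011, 0.182, 0], "yaw": -0.288, "gripper": 1},
  {"translation": [-0.011, 0.182, 0], "yaw": -0.288, "gripper": 1},
  {"translation": [-0.011, 0.182, 0], "yaw": -0.288, "gripper": 1},
  {"translation": [-0.011, 0.182, 0], "yaw": -0.288, "gripper": 1},
])

```text
t: 7.08
tcp_pos: [502.0, 76.1, 128.8]
tcp_rot: [-0.64, 0.768, 0.001, -0.001]
force: [0.5, 0.5, -1.1]
finger_gap: 8.8
grasp_force: 79.6
```

Request:
jog_arm([
  {"translation": [0, 0, 0], "yaw": 0, "gripper": 1},
  {"translation": [0, 0, 0], "yaw": 0, "gripper": 1},
  {"translation": [0, 0, 0], "yaw": 0, "gripper": 1},
  {"translation": [0, 0, 0], "yaw": 0, "gripper": 1},
  {"translation": [0, 0, 0], "yaw": 0, "gripper": 1},
])

```text
t: 7.5
tcp_pos: [503.4, 72.2, 130.0]
tcp_rot: [-0.639, 0.769, 0.0, -0.0]
force: [-0.3, 0.9, -0.6]
finger_gap: 8.6
grasp_force: 79.6
```

Run:
```python
from h import *
im,K,E_=cam("wrist"); np.savez("pics/w5.npz",im=im,K=K,E=E_)
s=sensors.state();T=np.array(s["tcp_pos"]);print(T,s["tcp_rot"],s["joint_vel"].round(3),s["finger_gap"])
print("exp tip",proj(K,E_,T+[0,0,-4.7]),"exp hole",proj(K,E_,[503.2,72.8,88]))
o=cv2.resize(im[130:280,250:390],None,fx=4,fy=4,interpolation=2)
cv2.imwrite("pics/c6.png",cv2.convertScaleAbs(o,alpha=1.8)[:,:,::-1])
```

```text
[503.46256806  72.20397618 130.1453859 ] [-6.38692244e-01  7.69462234e-01  4.24803039e-05 -2.93745633e-04] [ 0.002 -0.001  0.003 -0.001 -0.    -0.001] 8.546846681546707
exp tip [317.73859921 233.72279638] exp hole [318.40415223 215.02450265]
```

View pics/c6.png

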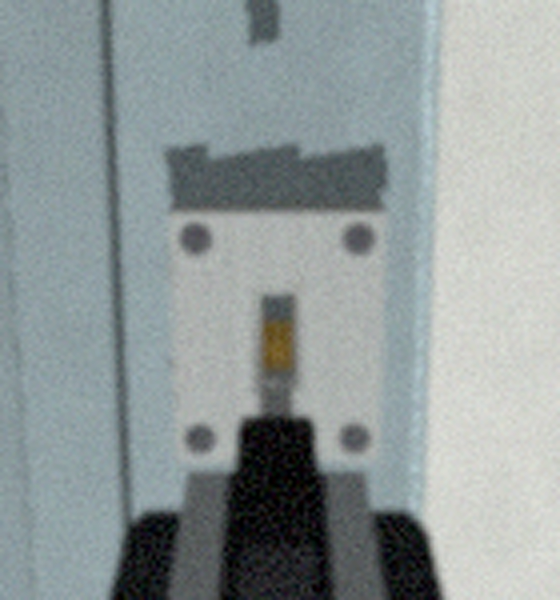

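The wrist crop shows the plate with screws at about (299,190), (340,190), (300,239.5) and (339,239.5) in full-image pixels. The slot spans rows 204 to about 223 at column 319.7, with the shank tip in front at column 319.2. The remaining work is numeric only.

Run:
```python
from h import *
d=np.load("pics/w5.npz");K,E_,im=d["K"],d["E"],d["im"]
g=cv2.cvtColor(im,cv2.COLOR_RGB2GRAY)
S=[]
for u,v in [(299,190),(340,190),(300,239.5),(339,239.5)]:
    a,b=int(u)-5,int(v)-5; p=g[b:b+12,a:a+12].astype(float); w=np.clip(np.median(p)-8-p,0,None)
    if v>200: w[9:]=0
    yy,xx=np.mgrid[:12,:12]; q=(a+(w*xx).sum()/w.sum(),b+(w*yy).sum()/w.sum()); W=onz(K,E_,*q,88)[:2]; S.append(W); print(np.round(q,1),W.round(1))
S=np.array(S); print("centre",S.mean(0), "yaw y-axis",[np.degrees(np.arctan2(*(S[i]-S[j])[::-1])) for i,j in((2,0),(3,1))], "x",[np.degrees(np.arctan2(*(S[i]-S[j])[::-1])) for i,j in((0,1),(2,3))])
T=np.array([503.46,72.2,130.15]); t=np.radians(79.5); y=np.array([np.cos(t),np.sin(t),0])
c=np.append(S.mean(0),88)
print("hole ends px",proj(K,E_,c-8.75*y),proj(K,E_,c+8.75*y),"c",proj(K,E_,c))
print("tip near px",proj(K,E_,T-[0,0,4.7]-4*y),"bevel top near",proj(K,E_,T+[0,0,2.3]-8*y),"head under near",proj(K,E_,T+[0,0,29.3]-15*y),"head top near", proj(K,E_,T+[0,0,63.3]-15*y))
for v in range(196,242): print(v,g[v,310:330], im[v,319])
```

```text
[298.4 189.2] [514.   50.2]
[339.2 189.2] [484.4  55.8]
[299.5 239.2] [521.3  89.7]
[338.2 239.1] [491.8  95.1]
centre [502.84178298  72.6988401 ] yaw y-axis [np.float64(79.47788457447447), np.float64(79.36777012328048)] x [np.float64(-10.62655343084724), np.float64(-10.450106459113977)]
hole ends px [318.8260876  203.79581663] [318.86238693 225.59710626] c [318.84444084 214.81872403]
tip near px [317.72479768 227.91951168] bevel top near [317.66546892 226.11284863] head under near [317.42997927 232.64177027] head top near [317.05770682 264.20048379]
196 [100  99 100  98  95  93  97  96  96  96  96  94  97  98  97  99  93  99
 100  97] [95 97 95]
197 [ 98  95  97  96 100 100  95  97  97 102  97  98  96  97  93 101  95  98
  96  96] [101 103 101]
198 [101 100  97  96  96  96  98  98  99  97 100  95  97  99  92  96  99  98
 101  99] [96 97 96]
199 [101  97  97 100  93  93  96  96  93  98  98  99  97  95 100  89  96  98
  94  97] [97 99 97]
200 [ 98 100 101  97  99  96  97 100  98  99  99  92  90  96  96  91  96  96
  98  96] [ 97 100  97]
201 [100  98  95  98  93  92  95  91  98  94  9
[... 2922 characters left out ...]
33 [ 91  87  82  82  69  55  40  33  40  44  37  41  49  67  79  80  83  89
  94 100] [41 46 45]
234 [73 61 55 50 42 33 23 28 26 18 20 31 33 47 48 49 58 72 89 95] [15 19 22]
235 [63 36 25 24 13 14 11 11 10 20  4 16  8 21 24 19 25 47 78 93] [20 20 22]
236 [47 23 21  6 13  7  6  2 10 12  6  6  3  8 13 12 11 31 64 90] [12 12 14]
237 [34  9  6  6 10  9 14  7  0 13  2  1  2  4 11 14 17 21 56 83] [17 13  6]
238 [25  2  4 16 13  1  6  7 12  0 17  0  8  6 14 10  5 17 52 87] [1 0 0]
239 [29  1  8  1  3  5 10 14  7  2 19 15  8  0  9  2  6 19 44 84] [4 0 5]
240 [32  1 10 10  6  4  3  8  1  4 13 13 13  2 19 12  3 19 54 83] [1 6 5]
241 [22 16 17 12  4  1 11  2 16  7 11  0  0  8  0  7 12 14 49 84] [4 8 9]
```

The key's estimated axis is about (502.9,72.6) and the hole is at (502.7,72.7), so they are aligned to a fraction of a mm and the yaw matches. Descending in small steps.

Request:
jog_arm([
  {"translation": [0, 0, -0.015], "yaw": 0, "gripper": 1},
  {"translation": [0, 0, -0.025], "yaw": 0, "gripper": 1},
  {"translation": [0, 0, -0.031], "yaw": 0, "gripper": 1},
  {"translation": [0, 0, -0.034], "yaw": 0, "gripper": 1},
  {"translation": [0, 0, -0.034], "yaw": 0, "gripper": 1},
])

```text
t: 7.97
tcp_pos: [503.1, 72.8, 95.5]
tcp_rot: [-0.639, 0.769, 0.0, -0.001]
force: [1.0, 0.2, -0.9]
finger_gap: 8.7
grasp_force: 79.6
```

Request:
jog_arm([
  {"translation": [0, 0, -0.003], "yaw": 0, "gripper": 1},
  {"translation": [0, 0, -0.005], "yaw": 0, "gripper": 1},
  {"translation": [0, 0, -0.007], "yaw": 0, "gripper": 1},
  {"translation": [0, 0, -0.009], "yaw": 0, "gripper": 1},
  {"translation": [0, 0, -0.009], "yaw": 0, "gripper": 1},
])

```text
t: 8.38
tcp_pos: [503.3, 73.2, 87.0]
tcp_rot: [-0.639, 0.769, 0.0, -0.0]
force: [-0.7, 0.0, -0.5]
finger_gap: 8.4
grasp_force: 79.6
```

Request:
jog_arm([
  {"translation": [0, 0, -0.003], "yaw": 0, "gripper": 1},
  {"translation": [0, 0, -0.006], "yaw": 0, "gripper": 1},
  {"translation": [0, 0, -0.009], "yaw": 0, "gripper": 1},
  {"translation": [0, 0, -0.011], "yaw": 0, "gripper": 1},
  {"translation": [0, 0, -0.011], "yaw": 0, "gripper": 1},
])

```text
t: 8.8
tcp_pos: [503.1, 73.0, 75.7]
tcp_rot: [-0.639, 0.769, 0.0, -0.001]
force: [-0.4, -0.2, -0.1]
finger_gap: 8.7
grasp_force: 79.6
```

Request:
jog_arm([
  {"translation": [0, 0, -0.002], "yaw": 0.03, "gripper": 1},
  {"translation": [0, 0, -0.004], "yaw": -0.03, "gripper": 1},
  {"translation": [0, 0, -0.006], "yaw": 0.03, "gripper": 1},
  {"translation": [0, 0, -0.007], "yaw": -0.03, "gripper": 1},
  {"translation": [0, 0, -0.007], "yaw": 0, "gripper": 1},
])

```text
t: 9.22
tcp_pos: [503.8, 72.3, 70.2]
tcp_rot: [-0.639, 0.769, -0.001, -0.0]
force: [0.6, -4.7, 2.1]
finger_gap: 8.7
grasp_force: 79.9
```

First pin passed. On to the second, then home.

Request:
jog_arm([
  {"translation": [0, 0, -0.002], "yaw": 0.03, "gripper": 1},
  {"translation": [0, 0, -0.004], "yaw": -0.03, "gripper": 1},
  {"translation": [0, 0, -0.006], "yaw": 0.03, "gripper": 1},
  {"translation": [0, 0, -0.007], "yaw": -0.03, "gripper": 1},
  {"translation": [0, 0, -0.007], "yaw": 0, "gripper": 1},
])

```text
t: 9.63
tcp_pos: [504.2, 73.3, 63.3]
tcp_rot: [-0.64, 0.769, -0.0, 0.001]
force: [0.3, -2.6, 3.3]
finger_gap: 8.8
grasp_force: 80.2
```

Request:
jog_arm([
  {"translation": [0, 0, -0.002], "yaw": 0, "gripper": 1},
  {"translation": [0, 0, -0.003], "yaw": 0, "gripper": 1},
  {"translation": [0, 0, -0.004], "yaw": 0, "gripper": 1},
  {"translation": [0, 0, -0.004], "yaw": 0, "gripper": 1},
])

```text
t: 9.97
tcp_pos: [504.0, 73.5, 58.6]
tcp_rot: [-0.64, 0.768, -0.0, 0.001]
force: [1.4, -0.9, 4.2]
finger_gap: 8.5
grasp_force: 80.3
```

Request:
jog_arm([
  {"translation": [0, 0, -0.001], "yaw": 0, "gripper": 1},
  {"translation": [0, 0, -0.002], "yaw": 0, "gripper": 1},
  {"translation": [0, 0, -0.002], "yaw": 0, "gripper": 1},
  {"translation": [0, 0, -0.002], "yaw": 0, "gripper": 1},
])

```text
t: 10.3
tcp_pos: [504.1, 73.5, 58.6]
tcp_rot: [-0.64, 0.768, -0.001, 0.001]
force: [-3.5, -1.5, 13.3]
finger_gap: 9.0
grasp_force: 81.9
```

The key is home: 13 N of push gives no further travel. Turning clockwise.

Request:
jog_arm([
  {"translation": [0, 0, 0], "yaw": -0.12, "gripper": 1},
  {"translation": [0, 0, 0], "yaw": -0.24, "gripper": 1},
  {"translation": [0, 0, 0], "yaw": -0.36, "gripper": 1},
  {"translation": [0, 0, 0], "yaw": -0.48, "gripper": 1},
  {"translation": [0, 0, 0], "yaw": -0.6, "gripper": 1},
])

```text
t: 10.72
tcp_pos: [504.1, 73.4, 58.6]
tcp_rot: [-0.441, 0.898, -0.0, 0.001]
force: [-5.3, -0.3, 13.8]
finger_gap: 8.7
grasp_force: 81.8
```

Request:
jog_arm([
  {"translation": [0, 0, 0], "yaw": -0.12, "gripper": 1},
  {"translation": [0, 0, 0], "yaw": -0.24, "gripper": 1},
  {"translation": [0, 0, 0], "yaw": -0.36, "gripper": 1},
  {"translation": [0, 0, 0], "yaw": -0.48, "gripper": 1},
  {"translation": [0, 0, 0], "yaw": -0.6, "gripper": 1},
])

```text
t: 11.13
tcp_pos: [503.8, 73.6, 58.6]
tcp_rot: [-0.219, 0.976, 0.0, 0.001]
force: [-5.8, -0.7, 14.5]
finger_gap: 8.5
grasp_force: 81.9
```

```bash
python3 -c "
from h import *
s=sensors.state();print(s['tcp_pos'],s['force'],s['ft_torque'],np.degrees(s['joint_pos'][0]+s['joint_pos'][5]),s['finger_gap'],s['joint_pos'])"
```

```text
[503.83020223  73.59210001  58.56600594] [-5.75011399 -0.74723084 14.47955037] [0.07859295 2.25345326 0.18132048] -64.66571121311142 8.469219852523944 [ 5.41456357e-01 -1.81647829e-01 -3.73254757e-01  2.67976576e-04
 -1.37759157e+00 -1.67008593e+00]
```

Request:
jog_arm([
  {"translation": [0, 0, 0], "yaw": -0.12, "gripper": 1},
  {"translation": [0, 0, 0], "yaw": -0.24, "gripper": 1},
  {"translation": [0, 0, 0], "yaw": -0.36, "gripper": 1},
  {"translation": [0, 0, 0], "yaw": -0.48, "gripper": 1},
  {"translation": [0, 0, 0], "yaw": -0.6, "gripper": 1},
])

```text
t: 11.55
tcp_pos: [503.8, 73.7, 58.6]
tcp_rot: [0.014, 1.0, 0.0, 0.001]
force: [-6.7, 0.9, 13.4]
finger_gap: 8.6
grasp_force: 81.9
```

Request:
jog_arm([
  {"translation": [0, 0, 0], "yaw": -0.08, "gripper": 1},
  {"translation": [0, 0, 0], "yaw": -0.16, "gripper": 1},
  {"translation": [0, 0, 0], "yaw": -0.24, "gripper": 1},
  {"translation": [0, 0, 0], "yaw": -0.24, "gripper": 1},
  {"translation": [0, 0, 0], "yaw": -0.24, "gripper": 1},
])

```text
t: 11.97
tcp_pos: [503.8, 73.7, 58.6]
tcp_rot: [0.106, 0.994, 0.0, 0.001]
force: [-6.3, 1.3, 14.4]
finger_gap: 8.3
grasp_force: 81.9
```

```bash
cat > st.py <<'E'
from h import *
s=sensors.state();print(s['t'],s['tcp_pos'],s['force'],s['ft_torque'],np.degrees(s['joint_pos'][0]+s['joint_pos'][5]),s['finger_gap'],s['joint_vel'].round(3))
E
python3 st.py
```

```text
11.9667 [503.83863308  73.69844641  58.5630875 ] [-6.31641444  1.31817392 14.36056417] [0.09379112 2.21813322 0.01406543] -102.22481276934954 8.315836078490454 [ 0.    -0.002  0.    -0.002 -0.     0.01 ]
```

Request:
jog_arm([
  {"translation": [0, 0, 0], "yaw": -0.04, "gripper": 1},
  {"translation": [0, 0, 0], "yaw": -0.08, "gripper": 1},
  {"translation": [0, 0, 0], "yaw": -0.08, "gripper": 1},
  {"translation": [0, 0, 0], "yaw": -0.08, "gripper": 1},
])

```text
t: 12.3
tcp_pos: [503.9, 73.7, 58.6]
tcp_rot: [0.137, 0.991, 0.0, 0.001]
force: [-5.4, 0.6, 14.2]
finger_gap: 8.6
grasp_force: 81.8
```

```bash
python3 st.py
python3 - <<'E'
from h import *
a=np.load("pics/side0.npz")["im"]; b,K,E_=cam("side"); np.savez("pics/s6.npz",im=b)
# lid front edge (rising) vs box: project lid corner shut / open
yaw=np.radians(-10.5); x=np.array([np.cos(yaw),np.sin(yaw),0]);y=np.array([-x[1],x[0],0]);o=np.array([502.8,72.7,0])
for z in (80,97): print(z,proj(K,E_,o+30*x-90*y+[0,0,z]).round(1),"far",proj(K,E_,o+140*x-90*y+[0,0,80]).round(1))
d=cv2.absdiff(a,b).max(2)>25
for v in range(160,200,2): print(v,''.join('.#'[int(t)] for t in d[v,270:356]))
E
```

```text
12.3 [503.86007018  73.69066666  58.55468911] [-5.38420419  0.60564228 14.20685207] [0.10806179 2.13561221 0.17290413] -105.80005377398543 8.628013800004394 [-0.001  0.002  0.001 -0.001 -0.002  0.004]
80 [295.3 195.7] far [340.8 198. ]
97 [294.9 189.3] far [340.8 198. ]
160 ..........################............................................................
162 ...........################.............######........................................
164 ...............############............###############.#..............................
166 ...............#############..........#############################...................
168 ...............#############....................................#.......#.#...........
170 ...............#############........#.................................................
172 ................############.......#.......................................#..........
174 ................############..........................................................
176 ................######..####.....#....................................................
178 ......
[... 290 characters left out ...]
........#.......#.#............................................
186 .............###########......#.................#...#.................................
188 ............#############..##..#.#......................#.##..#.......................
190 ............############...############..##...####..#############.....................
192 ............############...######################..##.................................
194 .........###############..##################################..........#...............
196 ..............................................................#####.###...............
198 ......................................................................................
```

The side view shows the lid's front corner up about 6 px, which matches the expected full opening of about 17 mm. The key has turned 95°, is seated under a 14 N push and is still gripped. Handing in.

```bash
python3 -c "
from bench import job
print(job.job_done())"
```

```text
the job is handed in; nothing more can be done
None
```

I handed the job in with the rectangular-headed key home in the lock and turned about 95° clockwise, still gripped, and the lid visibly ajar; the judge returned no verdict.

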